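# Run-out check of a brake disc: swing the probe in and crank two turns

## Task

Get this brake disc measured for run-out: swing the yellow arm over the disc until its orange probe stands over the blue track line on the braking face, without running the probe into the raised hat in the middle. Then, with the probe staying there, turn the red-handled crank exactly two full turns clockwise as seen from above, so that it ends pointing the way it did at the start, and let go. Leave the other things on the bench where they are.

Things in the scene. Friction and masses are not known exactly. Their poses are not given: they have to be found in the camera images.
- disc_centre (a point): Centre of the brake disc, on its axis, at the height of the upper braking face (67 mm above the table). The disc is 240 mm across, bright steel, flat, lying on a fixed blue stand; its dark hat, 132 mm across, rises 38 mm above the face (a brass stub on it 12 mm more). A blue line 8 mm wide is painted round the braking face at a mean radius of 96 mm. The disc turns half a turn for each turn of the crank. Site axes: z up; they turn with the disc.
- swing_arm (a joint): Hinge angle (rad) of the yellow swing arm about an upright pivot. At 0 the arm is square to the line from its pivot to the disc's centre (240 mm long), out to the robot's side; positive values swing it counterclockwise seen from above, over the disc. The probe is over the middle of the blue line at about 1.165, and runs into the hat (a stop) at 1.275; the other stop is at -0.4. It stays where it is left; about 1.5 N at the pin moves it.
- swing_pivot (a point): Point on the upright pivot axis of the arm, at the top of the beam (138 mm above the table). The pivot's black cap is 48 mm across and ends 148 mm above the table. The yellow beam is 22 mm wide, 20 mm high and ends 215 mm from the pivot.
- swing_pin (a point): The upright red pin for moving the arm, at the middle of its exposed height: 168 mm above the table. The pin is 18 mm in diameter and stands from the top of the beam (138 mm above the table) to 198 mm, 200 mm from the pivot and straight above the probe. It can be pushed from the side with a fingertip.
- probe_tip (a point): Centre of the lower face of the orange probe under the arm's end, 18 mm in diameter, 4 mm above the braking face when over it (71 mm above the table), 200 mm from the pivot. It never touches the braking face.
- crank (a joint): Angle (rad) turned by the crank since the start, clockwise seen from above positive; 0 at the start, one turn is 6.283, it does not wrap. It stays where it is left. About 2 N at the handle turns it. No scale shows it on the machine.
- crank_axis (a point): Point on the crank's upright axis, 131 mm above the table (the mid-height of its handle), over the round grey gearbox (124 mm across at the foot, 92 mm above, 78 mm high). The crank's hub ends 98 mm above the table.
- crank_grip (a point): Centre of the crank's upright red handle, 131 mm above the table. The handle is 24 mm in diameter, stands from 96 to 156 mm above the table, 55 mm from the crank's axis, and spins freely on its own axis, so that a gripper holding it need not turn as it goes round.
- cleaner_can: Yellow can, 80 mm in diameter, 120 mm high; origin under its middle. Bystander: leave it where it lies.
- wrench: Steel wrench, 200 mm long, lying along its own x; origin under its middle. Bystander: leave it where it lies.
- brake_pad_a: Brake pad, 58 x 125 x 17 mm, lying flat; origin under its middle. Bystander: leave it where it lies.
- brake_pad_b: Brake pad, 58 x 125 x 17 mm, lying flat; origin under its middle. Bystander: leave it where it lies.
- eye_nut: Copper-coloured lifting eye nut, 75 mm wide and 91 mm high; origin under its middle. Bystander: leave it where it lies.
- bolt_tray: Blue open tray, 110 x 150 x 45 mm, with steel bolts in it; origin under its middle. Bystander: leave it where it lies.
Mind the look-alikes: they are no part of the job. What is shaped like the part that bears crank but green is not meant.

How it is judged:
On the way, in this order (a step that is already met when the one before it is completed fails the run):
1. the probe stands over the blue line before the crank is turned (horizontal distance between probe_tip and disc_centre between 0.086 and 0.106 m and value of joint crank between -0.4 and 0.4 rad), for 0.3 s.
2. the crank has made its first full turn with the probe over the line (horizontal distance between probe_tip and disc_centre between 0.086 and 0.106 m and value of joint crank above 6.28 rad).
3. the crank has made two full turns with the probe over the line (horizontal distance between probe_tip and disc_centre between 0.086 and 0.106 m and value of joint crank between 12.266 and 12.866 rad), for 0.2 s.
At the end, for the whole second after the job is handed in: The probe's tip is 86 to 106 mm from the disc's axis (over the blue line), the crank is within 0.3 rad of two full clockwise turns from its start, and arm and crank are at rest (all of step 3 and velocity of joint crank between -0.05 and 0.05 rad/s and velocity of joint swing_arm between -0.05 and 0.05 rad/s); the robot touches nothing.
It fails at once if the crank is turned (more than 0.4 rad) while the probe is not over the blue line ((value of joint crank above 0.4 rad or value of joint crank below -0.4 rad) and not (horizontal distance between probe_tip and disc_centre between 0.086 and 0.106 m)).
It fails at once if the probe is run into the hat (horizontal distance between probe_tip and disc_centre below 0.0785 m).
It fails at once if a bystander is moved more than 20 mm (distance of any of cleaner_can, wrench, brake_pad_a, brake_pad_b, eye_nut, bolt_tray from where it was at the start of the episode above 0.02 m).
It also fails if it takes over 70 s, if anything falls off the work surface, if the arm or the gripper's body presses on something with over 40 N, if the wrist force passes 120 N, or if a joint passes its speed limit or range.

## Robot

A 7-joint arm with a two-finger parallel gripper is mounted at the origin on the work surface. World frame = base frame: x ahead of the robot, y to its left, z up, the work surface at z = 0. Lengths are in m, angles in rad, forces in N, time in s.
With the tool pointing down it reaches from about 0.4 to 0.875 m from the base axis. Payload 6.5 kg.
Tool frame: the origin (TCP) lies on the centre line of the jaws, within the pads' length; the fingertips stand 22 mm ahead of it and the grasp point (between the pads) lies 3 mm ahead of it (bot.tips_ahead is the distance from the TCP to the fingertips, in m); x points along the fingers, z is the direction in which the jaws open and shut, and the axes are right-handed (so a half turn about x gives the same grasp; the last joint's range is limited). The gripper opens to 88 mm and grips with 3 to 60 N. Pads are 18 mm wide; open, the fingers measure 123 mm over their backs; the gripper's body (75 mm by 187 mm) begins 45 mm behind the grasp point.
Start: joints at [-1.404, 0.536, -0.004, 1.538, 0.003, 1.067, -0.071], TCP at [0.15, 0.632, 0.261] pointing down, gripper open.
Joint ranges: [-2.7, 2.7], [-0.37, 2.16], [-1.27, 1.26], [0.24, 2.4], [-1.31, 4.45], [0.19, 1.91], [-2.76, 2.76]. Speed limits (rad/s): [2.39, 2.39, 3.14, 3.14, 3.14, 3.14, 3.14].

## Interface

Orientations are given as a unit quaternion [w, x, y, z].
In Python, from plant import monitor, eyes, bot gives the robot as it stands.
- The arm moves only by the tool play_rows, never from a script. Its argument "targets" is a list of rows, each an object with "translation": the shift along the tool's x, y, z in units of 1 m (1.0 is 1 m), a list of three; "turn": the turn about the tool's x in units of 45 degrees (1.0 is 45 degrees). In form: [{"translation": [tx, ty, tz], "turn": turn}, ...]. A call has 1 to 12 rows; each row shifts and turns the commanded pose from where the row before left it, along the tool's axes as they then stand; what a row does not reach is not made up. A row lasts 1/10 s, in which the tool goes at most 50 mm and 8.59 degrees, less where a joint would pass 70% of its speed; a pose out of reach is approached as far as the arm can. A call with a number of a shift or a turn outside -1 to 1 is refused whole. A call with a gripper value outside its range is refused whole. "jaw" is the finger opening in mm, from 0 to 88.1, set as the call begins (left out, the last holds). The fingers move at their own pace and stop on an object; "squeeze" is the grip in N (left out, the last holds). Time passes only in rows, so rows that do not move let the fingers close. It gives the time, the measured TCP pose, the force and the opening at its end, in the units of the state.
- monitor.get_state(): the state, without advancing time (a new reading comes with each control period).
- eyes.get_image(name): name is "side" or "top"; returns a dict with "color" (400x640x3 uint8, blue, green, red), "z_map" (400x640 float32, m along the optical axis (not along the pixel's ray), 0 where there is no reading), "mtx" (3x3 intrinsics, pixels), "position" and "orientation" of the camera in the world. Camera axes: x right, y up, looking along -z (the intrinsics and any distortion apply to the point x, -y, -z); pixel columns grow to the right and rows downward; lengths in m; the calibration is good to about 2 mm. A picture is of the moment at which its call begins.
- bot.close_job(): hands the job in, once; it reports no verdict.
Trained networks look in a picture, given as the dict that the camera call returned (one of the last four; its "shot" number tells which), for a name from the list of things; names that differ only in an ending like _2 or _b are one class to them, and where a whole thing is asked for, a point or a joint stands for the part that bears it (a point fixed in the world has none). Each returns a list of dicts, best first, with "confidence" (0 to 1); they miss things now and then, are a little off and sometimes report something else, mostly with a low value. They report only what shows in the picture. A call takes as long as a camera call. They do not tell look-alikes from the thing itself.
- eyes.look_for(picture, thing): "xyz" ([x, y, z] in m, in the coordinates of the camera as it stood for that picture, good to about 4 mm: the middle of the surface that is visible of it).
The state is a dict: "time": time; "q": joint angles; "joint_velocities": joint speeds; "joint_efforts": joint torques, N m; "position": TCP position; "ee_rot": TCP orientation; "ft_force": force on the tool from outside, world axes, zero at the start; "torque": the same for the moment, N m; "width": finger opening in m.
Only numpy, scipy, OpenCV 4.12 (cv2) and the standard library are available. Lean on these libraries where they do the work, as an engineer would, in place of code of your own. Each camera call takes 0.05 s, during which the arm holds its last target. There are 200 camera calls.

## Working session

There is one attempt and no reset: what is moved stays moved. The work goes in short steps, Python scripts to look and compute and a tool call to move; the robot and the scene stay as the last step left them, time stands still between calls to the robot, and variables do not carry over. Pictures are saved under pics/ and viewed, about 8 in all and at most 12, crops included, and the job is handed in when it is done.

Besides the shell and the picture viewer there is one more tool, called after "Emit:" by a JSON object that holds its "api" and its "payload". play_rows: Moves the arm, as the interface text tells. Its arguments: {"type":"object","properties":{"targets":{"type":"array"},"jaw":{"type":"number"},"squeeze":{"type":"number"}},"required":["targets"]}

```bash
mkdir -p pics; cat > h.py <<'E'
import numpy as np, cv2
from scipy.spatial.transform import Rotation as R
from plant import monitor, eyes, bot
def Rq(q): return R.from_quat([q[1],q[2],q[3],q[0]]).as_matrix()
def cam2w(im,p): return np.array(im["position"])+Rq(im["orientation"])@np.array(p)
def cloud(im):
    z=im["z_map"];h,w=z.shape;K=np.array(im["mtx"]);v,u=np.mgrid[:h,:w]
    p=np.stack([(u-K[0,2])/K[0,0]*z,-(v-K[1,2])/K[1,1]*z,-z],-1)
    return p@Rq(im["orientation"]).T+np.array(im["position"])
E
python3 - <<'E'
from h import *
s=monitor.get_state();print({k:np.round(s[k],3) for k in("time","position","ee_rot","width","ft_force")});print(np.round(Rq(s["ee_rot"]),2))
for n in("top","side"):
    im=eyes.get_image(n);cv2.imwrite(f"pics/{n}0.png",im["color"]);np.save(f"{n}0.npy",cloud(im));print(n,im["position"],im.keys())
    for t in("disc_centre","swing_pivot","swing_pin","probe_tip","crank_grip","crank","crank_axis"):
        for r in eyes.look_for(im,t)[:3]: print(n,t,round(r["confidence"],2),np.round(cam2w(im,r["xyz"]),3))
E
```

```text
{'time': np.float64(0.0), 'position': array([0.15 , 0.632, 0.26 ]), 'ee_rot': array([ 0.554, -0.439,  0.555,  0.438]), 'width': np.float64(0.088), 'ft_force': array([-0.434, -1.301,  0.252])}
[[-0.   -0.97  0.23]
 [-0.    0.23  0.97]
 [-1.   -0.   -0.  ]]
top [ 0.37578733 -0.00589222  1.3005458 ] dict_keys(['color', 'z_map', 'mtx', 'position', 'orientation', 'shot'])
top disc_centre 0.76 [ 0.619 -0.038  0.065]
top disc_centre 0.73 [0.557 0.175 0.141]
top swing_pivot 0.82 [0.554 0.173 0.14 ]
top swing_pin 0.72 [0.553 0.176 0.138]
top probe_tip 0.6 [0.56  0.18  0.139]
top probe_tip 0.28 [ 0.619 -0.038  0.063]
top crank_grip 0.57 [ 0.233 -0.449  0.151]
top crank 0.8 [ 0.235 -0.438  0.098]
top crank 0.5 [ 0.536 -0.274  0.101]
top crank_axis 0.89 [ 0.237 -0.392  0.077]
top crank_axis 0.65 [ 0.531 -0.239  0.075]
side [0.45334933 0.87365341 0.84932933] dict_keys(['color', 'z_map', 'mtx', 'position', 'orientation', 'shot'])
side disc_centre 0.71 [ 0.613 -0.001  0.069]
side disc_centre 0.48 [0.374 0.029 0.02 ]
side swing_pivot 0.86 [0.531 0.173 0.14 ]
side swing_pivot 0.26 [ 0.294 -0.234  0.01 ]
side swing_pin 0.89 [0.528 0.17  0.14 ]
side probe_tip 0.88 [0.532 0.171 0.137]
side crank_grip 0.65 [ 0.228 -0.449  0.136]
side crank_grip 0.48 [ 0.534 -0.291  0.136]
side crank_grip 0.34 [0.533 0.173 0.139]
side crank 0.77 [ 0.539 -0.289  0.109]
side crank 0.62 [ 0.234 -0.444  0.107]
side crank 0.58 [ 0.435 -0.427  0.025]
side crank_axis 0.65 [ 0.536 -0.223  0.067]
side crank_axis 0.6 [ 0.235 -0.376  0.056]
```

View pics/top0.png

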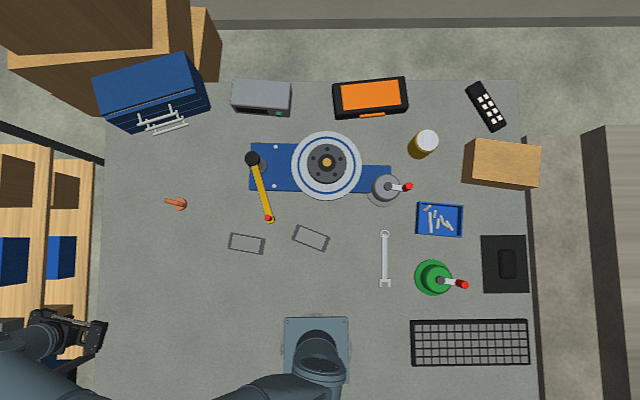

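View pics/side0.png

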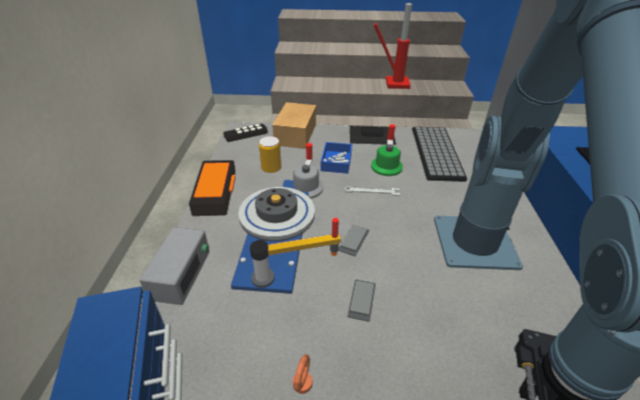

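The top picture shows the disc at (327,165), the swing pivot at (252,158), the red pin at (268,218), and the grey gearbox with its red handle at (385,187)/(407,186). Two things could be the crank. The one at (433,277) has a green body and is the look-alike; the grey one at (385,187) fits the description. Next I'll measure and check it in an enlarged crop.

```bash
python3 - <<'E'
from h import *
im=cv2.imread("pics/top0.png");cv2.imwrite("pics/crop1.png",cv2.resize(im[120:310,225:485],None,fx=3,fy=3,interpolation=cv2.INTER_CUBIC))
for n in("top","side"):
    c=np.load(f"{n}0.npy");im=cv2.imread(f"pics/{n}0.png").astype(int);b,g,r=im[...,0],im[...,1],im[...,2]
    def st(name,m):
        p=c[m]; 
        if len(p): print(n,name,len(p),"mean",p.mean(0).round(4),"min",p.min(0).round(3),"max",p.max(0).round(3))
        return p
    X,Y,Z=c[...,0],c[...,1],c[...,2]
    red=(r>150)&(g<80)&(b<80)
    st("pin",red&(X<.6)&(Y>.05)&(Y<.25)&(Z>.13))
    st("pintop",red&(X<.6)&(Y>.05)&(Y<.25)&(Z>.19))
    st("grip",red&(X>.45)&(X<.65)&(Y<-.15)&(Y>-.4)&(Z>.1))
    st("griptop",red&(X>.45)&(X<.65)&(Y<-.15)&(Y>-.4)&(Z>.15))
    st("gearboxtop",(Z>.06)&(Z<.09)&(abs(X-.53)<.07)&(abs(Y+.23)<.07))
    st("cap",(Z>.143)&(Z<.155)&(abs(X-.63)<.06)&(abs(Y-.2)<.06)&(r<90))
    st("hat",(Z>.098)&(Z<.112)&(abs(X-.62)<.09)&(abs(Y+.02)<.09))
    st("stub",(Z>.112)&(Z<.122)&(abs(X-.62)<.09)&(abs(Y+.02)<.09))
    p=st("face",(Z>.062)&(Z<.072)&(abs(X-.62)<.14)&(abs(Y+.02)<.14))
    if n=="top":
        (cx,cy),rad=cv2.minEnclosingCircle(p[:,:2].astype(np.float32));print("disc circ",cx,cy,rad)
E
```

```text
top pin 22 mean [0.4398 0.1415 0.1979] min [0.434 0.135 0.194] max [0.446 0.148 0.204]
top pintop 22 mean [0.4398 0.1415 0.1979] min [0.434 0.135 0.194] max [0.446 0.148 0.204]
top grip 35 mean [ 0.5364 -0.2968  0.1552] min [ 0.528 -0.307  0.15 ] max [ 0.548 -0.288  0.161]
top griptop 33 mean [ 0.536  -0.2965  0.1555] min [ 0.528 -0.307  0.151] max [ 0.548 -0.288  0.161]
top gearboxtop 488 mean [ 0.5432 -0.2362  0.0767] min [ 0.499 -0.291  0.06 ] max [ 0.59  -0.196  0.09 ]
top cap 163 mean [0.6308 0.1983 0.1479] min [0.609 0.176 0.143] max [0.654 0.219 0.153]
top hat 1153 mean [ 0.6213 -0.0395  0.1052] min [ 0.557 -0.103  0.098] max [0.686 0.026 0.112]
top stub 64 mean [ 0.6212 -0.0377  0.1167] min [ 0.57  -0.053  0.112] max [ 0.657 -0.001  0.122]
top face 2434 mean [ 0.6183 -0.0391  0.0674] min [ 0.503 -0.157  0.062] max [0.741 0.078 0.072]
disc circ 0.6224501132965088 -0.039716411381959915 0.12036063522100449
side pin 22 mean [0.4384 0.1435 0.1982] min [0.433 0.136 0.196] max [0.443 0.149 0.2  ]
side pintop 22 mean [0.4384 0.1435 0.1982] min [0.433 0.136 0.196] max [0.443 0.149 0.2  ]
side grip 19 mean [ 0.535  -0.2949  0.1571] min [ 0.526 -0.307  0.154] max [ 0.544 -0.286  0.16 ]
side griptop 19 mean [ 0.535  -0.2949  0.1571] min [ 0.526 -0.307  0.154] max [ 0.544 -0.286  0.16 ]
side gearboxtop 346 mean [ 0.5405 -0.2275  0.0759] min [ 0.498 -0.281  0.06 ] max [ 0.59  -0.161  0.09 ]
side cap 217 mean [0.6287 0.2    0.1484] min [0.607 0.174 0.143] max [0.651 0.223 0.153]
side hat 903 mean [ 0.6182 -0.0347  0.1061] min [ 0.554 -0.109  0.098] max [0.684 0.025 0.112]
side stub 54 mean [ 0.619  -0.0414  0.1175] min [ 0.606 -0.057  0.112] max [ 0.632 -0.027  0.121]
side face 1772 mean [ 0.6152 -0.0103  0.0684] min [ 0.501 -0.159  0.062] max [0.739 0.078 0.072]
```

View pics/crop1.png

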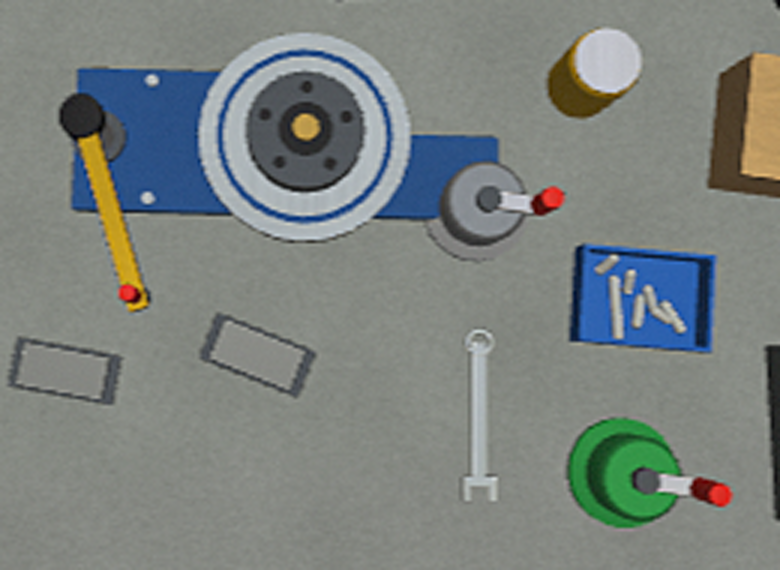

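The crop confirms it: the grey gearbox sits at crop (490,198) with its red handle at (548,200), and the green one at (625,475) is the look-alike. Sizes also agree with the description: pivot to disc measures 239 mm, pivot to pin 199 mm, and handle to axis about 55 mm. I'm moving over the pin at (0.439, 0.1425).

Emit:
{"api": "play_rows", "payload": {"targets": [{"translation": [0, -0.0328, -0.034], "turn": 0}, {"translation": [0, -0.0328, -0.034], "turn": 0}, {"translation": [0, -0.0328, -0.034], "turn": 0}, {"translation": [0, -0.0328, -0.034], "turn": 0}, {"translation": [0, -0.0328, -0.034], "turn": 0}, {"translation": [0, -0.0328, -0.034], "turn": 0}, {"translation": [0, -0.0328, -0.034], "turn": 0}, {"translation": [0, -0.0328, -0.034], "turn": 0}, {"translation": [0, -0.0328, -0.034], "turn": 0}, {"translation": [0, -0.0328, -0.034], "turn": 0}, {"translation": [0, -0.0328, -0.034], "turn": 0}, {"translation": [0, -0.0328, -0.034], "turn": 0}]}}

```text
time: 2.0
position: [0.4396, 0.143, 0.2612]
ee_rot: [0.555, -0.439, 0.554, 0.439]
ft_force: [1.3, 1.0, 0.3]
width: 0.0882
```

Emit:
{"api": "play_rows", "payload": {"targets": [{"translation": [0, 0, 0], "turn": 0.18}, {"translation": [0, 0, 0], "turn": 0.18}, {"translation": [0, 0, 0], "turn": 0.18}, {"translation": [0, 0, 0], "turn": 0.18}, {"translation": [0, 0, 0], "turn": 0.18}, {"translation": [0, 0, 0], "turn": 0.18}, {"translation": [0, 0, 0], "turn": 0.18}, {"translation": [0, 0, 0], "turn": 0.18}]}}

```text
time: 2.8
position: [0.4389, 0.1447, 0.2609]
ee_rot: [0.704, -0.071, 0.703, 0.071]
ft_force: [0.5, 0.2, 0.9]
width: 0.0879
```

Emit:
{"api": "play_rows", "payload": {"targets": [{"translation": [0, 0, 0], "turn": 0.18}, {"translation": [0, 0, 0], "turn": 0.18}, {"translation": [0, 0, 0], "turn": 0.18}, {"translation": [0, 0, 0], "turn": 0.18}, {"translation": [0, 0, 0], "turn": 0.18}, {"translation": [0, 0, 0], "turn": 0.18}, {"translation": [0, 0, 0], "turn": 0.18}, {"translation": [0, 0, 0], "turn": 0.11}, {"translation": [0, 0, 0], "turn": 0}, {"translation": [0, 0, 0], "turn": 0}]}}

```text
time: 3.8
position: [0.4388, 0.1448, 0.2608]
ee_rot: [0.642, 0.297, 0.642, -0.297]
ft_force: [-0.0, 0.4, 0.8]
width: 0.0877
```

```bash
cat >> h.py <<'E'
def st():
    s=monitor.get_state();M=Rq(s["ee_rot"]);p=np.array(s["position"])
    print("t",s["time"],"p",p.round(4),"q",np.round(s["q"],2),"f",np.round(s["ft_force"],1),"w",round(s["width"],4));print(M.round(3));return p,M
E
python3 - <<'E'
from h import *
p,M=st();print(M.T@(np.array([.439,.1425,.174])-p))
E
```

```text
t 3.8 p [0.4388 0.1448 0.2608] q [-0.93  0.24  0.6   2.04 -0.17  0.91 -1.11] f [-0.   0.4  0.8] w 0.0877
[[ 0.     0.762  0.648]
 [ 0.     0.648 -0.762]
 [-1.     0.     0.   ]]
[ 0.08681342 -0.00136229  0.00183105]
```

Emit:
{"api": "play_rows", "payload": {"targets": [{"translation": [0.022, -0.0014, 0.0018], "turn": 0}, {"translation": [0.022, 0, 0], "turn": 0}, {"translation": [0.022, 0, 0], "turn": 0}, {"translation": [0.021, 0, 0], "turn": 0}, {"translation": [0, 0, 0], "turn": 0}]}}

```text
time: 4.3
position: [0.4374, 0.1418, 0.1719]
ee_rot: [0.641, 0.296, 0.643, -0.298]
ft_force: [0.4, -0.2, 1.1]
width: 0.0881
```

Emit:
{"api": "play_rows", "payload": {"targets": [{"translation": [0, 0, 0], "turn": 0}, {"translation": [0, 0, 0], "turn": 0}, {"translation": [0, 0, 0], "turn": 0}, {"translation": [0, 0, 0], "turn": 0}, {"translation": [0, 0, 0], "turn": 0}, {"translation": [0, 0, 0], "turn": 0}, {"translation": [0, 0, 0], "turn": 0}, {"translation": [0, 0, 0], "turn": 0}], "jaw": 10, "squeeze": 8}}

```text
time: 5.1
position: [0.4389, 0.1424, 0.1737]
ee_rot: [0.641, 0.298, 0.641, -0.298]
ft_force: [-0.4, 0.4, 0.4]
width: 0.0263
```

```bash
python3 - <<'E'
from h import *
p,M=st()
piv=np.array([.630,.199]);d=np.array([.621,-.0395])-piv
a0=np.arctan2(p[1]-piv[1],p[0]-piv[0])%(2*np.pi);r=np.hypot(*(p[:2]-piv))
at=np.arctan2(d[1],d[0])%(2*np.pi)-np.pi/2+1.165
print(a0,at,r)
a=np.linspace(a0,at,13);P=np.c_[piv[0]+r*np.cos(a),piv[1]+r*np.sin(a),0*a+p[2]]
print(P[-1],np.hypot(*(P[-1,:2]-piv-d)))
print((np.diff(P,axis=0)@M).round(4).tolist())
E
```

```text
t 5.1 p [0.4389 0.1424 0.1737] q [-0.85  0.39  0.53  2.12 -0.3   0.71 -0.99] f [-0.4  0.4  0.4] w 0.0263
[[-0.     0.764  0.646]
 [-0.     0.646 -0.764]
 [-1.    -0.     0.   ]]
3.4295274098726805 4.268874701122929 0.19930450804779334
[0.54447517 0.01897836 0.17372656] 0.0963107889948507
[[0.0, -0.0052, 0.0129], [0.0, -0.0042, 0.0133], [0.0, -0.0033, 0.0135], [0.0, -0.0023, 0.0137], [0.0, -0.0014, 0.0139], [0.0, -0.0004, 0.0139], [0.0, 0.0006, 0.0139], [0.0, 0.0015, 0.0139], [0.0, 0.0025, 0.0137], [0.0, 0.0035, 0.0135], [0.0, 0.0044, 0.0132], [0.0, 0.0053, 0.0129]]
```

Emit:
{"api": "play_rows", "payload": {"targets": [{"translation": [0, 0, 0], "turn": 0}, {"translation": [0, 0, 0], "turn": 0}, {"translation": [0, 0, 0], "turn": 0}, {"translation": [0, 0, 0], "turn": 0}]}}

```text
time: 5.5
position: [0.4392, 0.1423, 0.1738]
ee_rot: [0.642, 0.298, 0.641, -0.298]
ft_force: [2.4, -0.2, -0.4]
width: 0.0179
```

Emit:
{"api": "play_rows", "payload": {"targets": [{"translation": [0, -0.0026, 0.0065], "turn": 0}, {"translation": [0, -0.0026, 0.0065], "turn": 0}, {"translation": [0, -0.0042, 0.0133], "turn": 0}, {"translation": [0, -0.0033, 0.0135], "turn": 0}, {"translation": [0, -0.0023, 0.0137], "turn": 0}, {"translation": [0, -0.0014, 0.0139], "turn": 0}, {"translation": [0, -0.0004, 0.0139], "turn": 0}, {"translation": [0, 0, 0], "turn": 0}]}}

```text
time: 6.3
position: [0.4791, 0.0669, 0.1735]
ee_rot: [0.641, 0.298, 0.641, -0.299]
ft_force: [-2.1, -2.3, 2.2]
width: 0.0173
```

```bash
python3 - <<'E'
from h import *
p,M=st();print(np.hypot(*(p[:2]-[.630,.199])), M.T@(np.array([.5445,.019,.174])-p))
E
```

```text
t 6.3 p [0.4791 0.0669 0.1735] q [-0.67  0.43  0.54  2.07 -0.32  0.73 -0.8 ] f [-2.1 -2.3  2.2] w 0.0173
[[-0.     0.766  0.643]
 [-0.002  0.643 -0.766]
 [-1.    -0.001  0.001]]
0.20057428342183625 [-0.00041279  0.01929206  0.07877382]
```

Width is 17 to 18 mm, so the pin is held, and the wrist force is low. I'll continue the arc, finishing slowly.

Emit:
{"api": "play_rows", "payload": {"targets": [{"translation": [0, 0.0006, 0.0139], "turn": 0}, {"translation": [0, 0.0017, 0.0139], "turn": 0}, {"translation": [0, 0.0027, 0.0137], "turn": 0}, {"translation": [0, 0.0037, 0.0135], "turn": 0}, {"translation": [0, 0.0046, 0.0127], "turn": 0}, {"translation": [0, 0.0032, 0.006], "turn": 0}, {"translation": [0, 0.0025, 0.005], "turn": 0}, {"translation": [0, 0, 0], "turn": 0}, {"translation": [0, 0, 0], "turn": 0}]}}

```text
time: 7.2
position: [0.544, 0.0205, 0.1735]
ee_rot: [0.642, 0.297, 0.641, -0.298]
ft_force: [-0.1, -5.2, -4.3]
width: 0.0178
```

```bash
python3 - <<'E'
from h import *
p,M=st();print(np.hypot(*(p[:2]-[.630,.199])),np.hypot(*(p[:2]-[.621,-.0395])))
E
```

```text
t 7.2 p [0.544  0.0205 0.1735] q [-0.52  0.52  0.53  1.92 -0.35  0.8  -0.67] f [-0.1 -5.2 -4.3] w 0.0178
[[ 0.     0.764  0.645]
 [-0.002  0.645 -0.764]
 [-1.    -0.001  0.001]]
0.19815201291918566 0.09763123964874038
```

Emit:
{"api": "play_rows", "payload": {"targets": [{"translation": [0, 0, 0], "turn": 0}, {"translation": [0, 0, 0], "turn": 0}, {"translation": [0, 0, 0], "turn": 0}, {"translation": [0, 0, 0], "turn": 0}, {"translation": [0, 0, 0], "turn": 0}, {"translation": [0, 0, 0], "turn": 0}, {"translation": [0, 0, 0], "turn": 0}, {"translation": [-0.025, 0, 0], "turn": 0}, {"translation": [-0.03, 0, 0], "turn": 0}, {"translation": [-0.03, 0, 0], "turn": 0}], "jaw": 70}}

```text
time: 8.2
position: [0.5436, 0.0215, 0.2595]
ee_rot: [0.641, 0.298, 0.642, -0.298]
ft_force: [0.6, -0.3, 0.1]
width: 0.0701
```

```bash
python3 - <<'E'
from h import *
p,M=st();print("d",M.T@(np.array([.536,-.296,.259])-p))
im=eyes.get_image("side");c=cloud(im);b,g,r=[im["color"][...,i].astype(int) for i in range(3)]
X,Y,Z=np.moveaxis(c,-1,0);red=(r>140)&(g<80)&(b<80)
q=c[red&(X>.4)&(X<.65)&(Y>-.1)&(Y<.2)&(Z>.15)&(Z<.203)];print(len(q),q.mean(0) if len(q) else"",q.min(0),q.max(0))
q=c[(r>170)&(g>120)&(b<80)&(Z>.132)&(Z<.143)&(Y>-.05)&(Y<.25)&(abs(X-.6)<.15)];print(len(q));
import cv2
l=cv2.fitLine(q[:,:2].astype(np.float32),cv2.DIST_HUBER,0,.01,.01).ravel();print(l,q.min(0),q.max(0))
cv2.imwrite("pics/side1.png",cv2.resize(im["color"][130:300,200:420],None,fx=3,fy=3,interpolation=cv2.INTER_CUBIC))
E
```

```text
t 8.2 p [0.5436 0.0215 0.2595] q [-0.58  0.4   0.59  1.85 -0.27  0.97 -0.74] f [ 0.6 -0.3  0.1] w 0.0701
[[-0.001  0.764  0.645]
 [-0.     0.645 -0.764]
 [-1.    -0.001 -0.   ]]
d [ 0.00065657 -0.21072976  0.23760299]
30 [0.54060936 0.02235613 0.1928769 ] [0.53221383 0.01489334 0.17242809] [0.54647173 0.02795167 0.20202654]
294
[0.44929844 0.8933817  0.5785835  0.0981103 ] [0.52763783 0.01606885 0.13525245] [0.62191609 0.1753274  0.14266402]
```

View pics/side1.png

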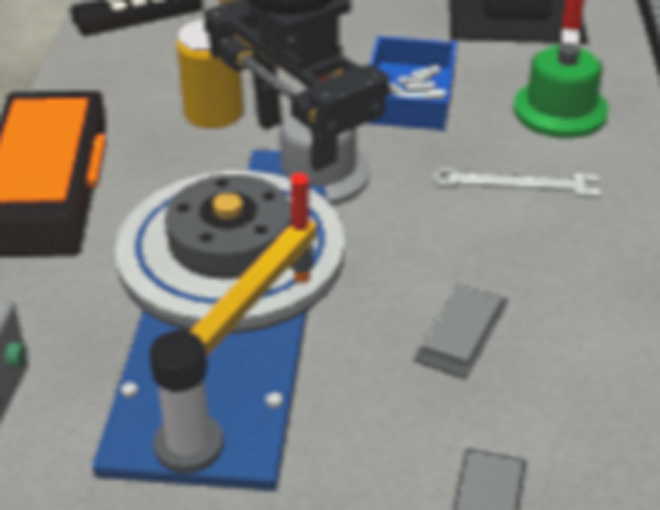

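The pin stands at about (0.541, 0.020), so the probe is roughly 98 mm from the disc axis, and the picture shows the probe at (302,275) on the blue line. Moving over the crank handle, then measuring the crank axis from the first cloud.

Emit:
{"api": "play_rows", "payload": {"targets": [{"translation": [0, -0.021, 0.0238], "turn": 0}, {"translation": [0, -0.021, 0.0238], "turn": 0}, {"translation": [0, -0.021, 0.0238], "turn": 0}, {"translation": [0, -0.021, 0.0238], "turn": 0}, {"translation": [0, -0.021, 0.0238], "turn": 0}, {"translation": [0, -0.021, 0.0238], "turn": 0}, {"translation": [0, -0.021, 0.0238], "turn": 0}, {"translation": [0, -0.021, 0.0238], "turn": 0}, {"translation": [0, -0.021, 0.0238], "turn": 0}, {"translation": [0, -0.021, 0.0238], "turn": 0}, {"translation": [0, 0, 0], "turn": 0}, {"translation": [0, 0, 0], "turn": 0}]}}

```text
time: 9.45
position: [0.5369, -0.2961, 0.2584]
ee_rot: [0.641, 0.298, 0.641, -0.298]
ft_force: [-0.0, -0.4, -0.4]
width: 0.0699
```

```bash
python3 - <<'E'
from h import *
from scipy.optimize import least_squares
p,M=st();print("d",M.T@(np.array([.5358,-.296,.141])-p))
for n in("top","side"):
    c=np.load(f"{n}0.npy");im=cv2.imread(f"pics/{n}0.png").astype(int);X,Y,Z=np.moveaxis(c,-1,0)
    near=(abs(X-.535)<.07)&(abs(Y+.24)<.07)
    g=im.max(-1)
    m=near&(Z>.09)&(Z<.103)&(g<100)&(im.max(-1)-im.min(-1)<25);q=c[m];print(n,"hub",len(q),q.mean(0).round(4) if len(q) else "")
    q=c[near&(abs(Z-.078)<.004)];
    (a,b),r=cv2.minEnclosingCircle(q[:,:2].astype(np.float32));print("boxtop",len(q),a,b,r)
    m=near&(Z<.074)&(Z>.012);q=c[m]
    if len(q)>10:
        # sides: taper 62mm at foot->46mm at .078 unknown profile; fit only near-top wall
        q=q[q[:,2]>.04];f=least_squares(lambda s:np.hypot(q[:,0]-s[0],q[:,1]-s[1])-s[2],[.535,-.24,.05],loss="soft_l1",f_scale=.003);print("wall",len(q),f.x)
E
```

```text
t 9.45 p [ 0.5369 -0.2961  0.2584] q [-0.    0.54  0.62  1.67 -0.35  1.05 -0.15] f [-0.  -0.4 -0.4] w 0.0699
[[-0.     0.765  0.644]
 [ 0.     0.644 -0.765]
 [-1.    -0.    -0.   ]]
d [ 0.11738342 -0.00075934 -0.00067907]
top hub 53 [ 0.544  -0.2419  0.0973]
boxtop 371 0.5435680747032166 -0.2402058094739914 0.04492061212658882
wall 117 [ 0.54495327 -0.24049864  0.04376632]
side hub 27 [ 0.5416 -0.2376  0.0968]
boxtop 224 0.5409359931945801 -0.2404458075761795 0.04620567336678505
wall 206 [ 0.5414618  -0.24487364  0.04490893]
```

Emit:
{"api": "play_rows", "payload": {"targets": [{"translation": [0.03, 0, 0], "turn": 0}, {"translation": [0.03, 0, 0], "turn": 0}, {"translation": [0.03, 0, 0], "turn": 0}, {"translation": [0.02, 0, 0], "turn": 0}, {"translation": [0.007, 0, 0], "turn": 0}, {"translation": [0, 0, 0], "turn": 0}]}}

```text
time: 10.05
position: [0.5372, -0.2942, 0.1411]
ee_rot: [0.641, 0.297, 0.642, -0.297]
ft_force: [-0.8, 0.1, 0.4]
width: 0.0703
```

Emit:
{"api": "play_rows", "payload": {"targets": [{"translation": [0, 0, 0], "turn": 0}, {"translation": [0, 0, 0], "turn": 0}, {"translation": [0, 0, 0], "turn": 0}, {"translation": [0, 0, 0], "turn": 0}, {"translation": [0, 0, 0], "turn": 0}, {"translation": [0, 0, 0], "turn": 0}, {"translation": [0, 0, 0], "turn": 0}, {"translation": [0, 0, 0], "turn": 0}, {"translation": [0, 0, 0], "turn": 0}, {"translation": [0, 0, 0], "turn": 0}], "jaw": 14, "squeeze": 20}}

```text
time: 11.05
position: [0.5374, -0.2963, 0.142]
ee_rot: [0.642, 0.298, 0.641, -0.298]
ft_force: [0.9, -3.3, 1.9]
width: 0.0235
```

```bash
cat >> h.py <<'E'
AX=np.array([.5425,-.2405])
def plan(turned,n,step=15,r=.0553):
    "rows for n steps clockwise, starting at the measured pose; a0 = start angle"
    p,M=st();v=p[:2]-AX;print("r",np.hypot(*v),"ang",np.degrees(np.arctan2(v[1],v[0])))
    a=np.radians(A0-turned-step*np.arange(n+1));P=np.c_[AX[0]+r*np.cos(a),AX[1]+r*np.sin(a),0*a+.141]
    P[0]=p;print((np.diff(P,axis=0)@M).round(4).tolist())
A0=-97.
E
python3 -c "
from h import *
plan(0,12)"
```

```text
t 11.05 p [ 0.5374 -0.2963  0.142 ] q [ 0.05  0.68  0.54  1.75 -0.45  0.83 -0.07] f [ 0.9 -3.3  1.9] w 0.0235
[[ 0.001  0.764  0.645]
 [-0.001  0.645 -0.764]
 [-1.    -0.     0.001]]
r 0.05604407885999707 ang -95.20827625558258
[[0.001, -0.009, -0.0136], [-0.0, -0.005, -0.0135], [-0.0, -0.0013, -0.0144], [-0.0, 0.0024, -0.0142], [-0.0, 0.006, -0.0131], [-0.0, 0.0092, -0.0111], [-0.0, 0.0118, -0.0083], [-0.0, 0.0135, -0.005], [-0.0, 0.0144, -0.0013], [0.0, 0.0142, 0.0024], [0.0, 0.0131, 0.006], [0.0, 0.0111, 0.0092]]
```

Emit:
{"api": "play_rows", "payload": {"targets": [{"translation": [0, -0.0045, -0.0068], "turn": 0}, {"translation": [0, -0.0045, -0.0068], "turn": 0}, {"translation": [0, -0.005, -0.0135], "turn": 0}, {"translation": [0, -0.0013, -0.0144], "turn": 0}, {"translation": [0, 0.0024, -0.0142], "turn": 0}, {"translation": [0, 0.006, -0.0131], "turn": 0}, {"translation": [0, 0.0092, -0.0111], "turn": 0}, {"translation": [0, 0, 0], "turn": 0}, {"translation": [0, 0, 0], "turn": 0}]}}

```text
time: 11.95
position: [0.4928, -0.2315, 0.1423]
ee_rot: [0.645, 0.297, 0.639, -0.295]
ft_force: [16.9, -0.8, -13.3]
width: 0.023
```

```bash
sed -i 's/^A0=.*/A0=-96./' h.py; python3 -c "
from h import *
plan(90,12)"
```

```text
t 11.95 p [ 0.4928 -0.2315  0.1423] q [-0.05  0.58  0.54  1.94 -0.44  0.73 -0.12] f [ 16.9  -0.8 -13.3] w 0.023
[[ 0.009  0.761  0.649]
 [-0.002  0.649 -0.761]
 [-1.     0.006  0.007]]
r 0.0504858886208992 ang 169.70184961942795
[[0.0013, 0.0055, -0.0095], [0.0, 0.0135, -0.0052], [0.0001, 0.0144, -0.0015], [0.0001, 0.0143, 0.0022], [0.0001, 0.0132, 0.0059], [0.0001, 0.0112, 0.0091], [0.0001, 0.0085, 0.0117], [0.0001, 0.0052, 0.0135], [0.0001, 0.0015, 0.0144], [0.0001, -0.0022, 0.0143], [0.0001, -0.0059, 0.0132], [0.0, -0.0091, 0.0112]]
```

The handle is turning, about 90° so far. The radial force of 17 N shows the real axis lies a few mm further in +x, so I'll shift it and plan from the commanded pose.

```bash
cat >> h.py <<'E'
A0=-98.
def plan2(cmd,ax,turned,n,step=15,r=.055,z=.141):
    p,M=st();ax=np.array(ax);v=p[:2]-ax;print("r",np.hypot(*v),"ang",np.degrees(np.arctan2(v[1],v[0])))
    M=np.array([[0,.764,.645],[0,.645,-.764],[-1,0,0]])
    a=np.radians(A0-turned-step*np.arange(n+1));P=np.c_[ax[0]+r*np.cos(a),ax[1]+r*np.sin(a),0*a+z]
    P[0]=cmd;print((np.diff(P,axis=0)@M).round(4).tolist(),"end",P[-1].round(4))
E
python3 -c "
from h import *
plan2([.4873,-.2337,.141],[.546,-.2405],90,7)"
```

```text
t 11.95 p [ 0.4928 -0.2315  0.1423] q [-0.05  0.58  0.54  1.94 -0.44  0.73 -0.12] f [ 16.9  -0.8 -13.3] w 0.023
[[ 0.009  0.761  0.649]
 [-0.002  0.649 -0.761]
 [-1.     0.006  0.007]]
r 0.05393313603535737 ang 170.366572283916
[[0.0, 0.0156, -0.006], [0.0, 0.0135, -0.0048], [0.0, 0.0143, -0.0011], [0.0, 0.0141, 0.0027], [0.0, 0.0129, 0.0062], [0.0, 0.0109, 0.0094], [0.0, 0.0081, 0.0119]] end [ 0.5675 -0.1899  0.141 ]
```

Emit:
{"api": "play_rows", "payload": {"targets": [{"translation": [0, 0.0156, -0.006], "turn": 0}, {"translation": [0, 0.0135, -0.0048], "turn": 0}, {"translation": [0, 0.0143, -0.0011], "turn": 0}, {"translation": [0, 0.0141, 0.0027], "turn": 0}, {"translation": [0, 0.0129, 0.0062], "turn": 0}, {"translation": [0, 0.0109, 0.0094], "turn": 0}, {"translation": [0, 0.0081, 0.0119], "turn": 0}, {"translation": [0, 0, 0], "turn": 0}, {"translation": [0, 0, 0], "turn": 0}]}}

```text
time: 12.85
position: [0.5669, -0.1908, 0.142]
ee_rot: [0.641, 0.297, 0.641, -0.299]
ft_force: [-0.7, -5.3, 3.7]
width: 0.0232
```

```bash
python3 -c "
from h import *
plan2([.5675,-.1899,.141],[.546,-.2405],195,11)"
```

```text
t 12.85 p [ 0.5669 -0.1908  0.142 ] q [-0.14  0.66  0.54  1.79 -0.45  0.82 -0.25] f [-0.7 -5.3  3.7] w 0.0232
[[-0.     0.764  0.645]
 [-0.002  0.645 -0.764]
 [-1.    -0.001  0.001]]
r 0.053898840978775946 ang 67.14012751276701
[[0.0, 0.0048, 0.0135], [0.0, 0.0011, 0.0143], [0.0, -0.0027, 0.0141], [0.0, -0.0062, 0.0129], [0.0, -0.0094, 0.0109], [0.0, -0.0119, 0.0081], [0.0, -0.0135, 0.0048], [0.0, -0.0143, 0.0011], [0.0, -0.0141, -0.0027], [0.0, -0.0129, -0.0062], [0.0, -0.0109, -0.0094]] end [ 0.5383 -0.295   0.141 ]
```

Forces are now low, so I'll finish the first turn.

Emit:
{"api": "play_rows", "payload": {"targets": [{"translation": [0, 0.0048, 0.0135], "turn": 0}, {"translation": [0, 0.0011, 0.0143], "turn": 0}, {"translation": [0, -0.0027, 0.0141], "turn": 0}, {"translation": [0, -0.0062, 0.0129], "turn": 0}, {"translation": [0, -0.0094, 0.0109], "turn": 0}, {"translation": [0, -0.0119, 0.0081], "turn": 0}, {"translation": [0, -0.0135, 0.0048], "turn": 0}, {"translation": [0, -0.0143, 0.0011], "turn": 0}, {"translation": [0, -0.0141, -0.0027], "turn": 0}, {"translation": [0, -0.0129, -0.0062], "turn": 0}, {"translation": [0, -0.0109, -0.0094], "turn": 0}, {"translation": [0, 0, 0], "turn": 0}]}}

```text
time: 14.05
position: [0.5352, -0.2959, 0.1421]
ee_rot: [0.64, 0.298, 0.642, -0.299]
ft_force: [-3.3, -6.6, 1.8]
width: 0.0238
```

```bash
python3 -c "
from h import *
plan2([.5383,-.2950,.141],[.546,-.2405],360,12)"
```

```text
t 14.05 p [ 0.5352 -0.2959  0.1421] q [ 0.05  0.68  0.54  1.75 -0.45  0.84 -0.07] f [-3.3 -6.6  1.8] w 0.0238
[[-0.002  0.765  0.643]
 [-0.001  0.643 -0.765]
 [-1.    -0.002 -0.001]]
r 0.056466211919897466 ang -101.0280779700244
[[0.0, -0.008, -0.0119], [0.0, -0.0048, -0.0135], [0.0, -0.0011, -0.0143], [0.0, 0.0027, -0.0141], [0.0, 0.0062, -0.0129], [0.0, 0.0094, -0.0109], [0.0, 0.0119, -0.0081], [0.0, 0.0135, -0.0048], [0.0, 0.0143, -0.0011], [0.0, 0.0141, 0.0027], [0.0, 0.0129, 0.0062], [0.0, 0.0109, 0.0094]] end [ 0.5537 -0.186   0.141 ]
```

Emit:
{"api": "play_rows", "payload": {"targets": [{"translation": [0, -0.008, -0.0119], "turn": 0}, {"translation": [0, -0.0048, -0.0135], "turn": 0}, {"translation": [0, -0.0011, -0.0143], "turn": 0}, {"translation": [0, 0.0027, -0.0141], "turn": 0}, {"translation": [0, 0.0062, -0.0129], "turn": 0}, {"translation": [0, 0.0094, -0.0109], "turn": 0}, {"translation": [0, 0.0119, -0.0081], "turn": 0}, {"translation": [0, 0.0135, -0.0048], "turn": 0}, {"translation": [0, 0.0143, -0.0011], "turn": 0}, {"translation": [0, 0.0141, 0.0027], "turn": 0}, {"translation": [0, 0.0129, 0.0062], "turn": 0}, {"translation": [0, 0.0109, 0.0094], "turn": 0}]}}

```text
time: 15.25
position: [0.5526, -0.1873, 0.1419]
ee_rot: [0.641, 0.297, 0.641, -0.299]
ft_force: [-3.9, -10.3, 4.5]
width: 0.0236
```

```bash
python3 -c "
from h import *
plan2([.5537,-.186,.141],[.546,-.2405],540,12)"
```

```text
t 15.25 p [ 0.5526 -0.1873  0.1419] q [-0.15  0.64  0.54  1.83 -0.44  0.8  -0.25] f [ -3.9 -10.3   4.5] w 0.0236
[[-0.002  0.764  0.645]
 [-0.003  0.645 -0.764]
 [-1.    -0.003  0.001]]
r 0.05361957720931997 ang 82.97323620551462
[[0.0, 0.008, 0.0119], [0.0, 0.0048, 0.0135], [0.0, 0.0011, 0.0143], [0.0, -0.0027, 0.0141], [0.0, -0.0062, 0.0129], [0.0, -0.0094, 0.0109], [0.0, -0.0119, 0.0081], [0.0, -0.0135, 0.0048], [0.0, -0.0143, 0.0011], [0.0, -0.0141, -0.0027], [0.0, -0.0129, -0.0062], [0.0, -0.0109, -0.0094]] end [ 0.5383 -0.295   0.141 ]
```

Emit:
{"api": "play_rows", "payload": {"targets": [{"translation": [0, 0.008, 0.0119], "turn": 0}, {"translation": [0, 0.0048, 0.0135], "turn": 0}, {"translation": [0, 0.0011, 0.0143], "turn": 0}, {"translation": [0, -0.0027, 0.0141], "turn": 0}, {"translation": [0, -0.0062, 0.0129], "turn": 0}, {"translation": [0, -0.0094, 0.0109], "turn": 0}, {"translation": [0, -0.0119, 0.0081], "turn": 0}, {"translation": [0, -0.0135, 0.0048], "turn": 0}, {"translation": [0, -0.0143, 0.0011], "turn": 0}, {"translation": [0, -0.0141, -0.0027], "turn": 0}, {"translation": [0, -0.0129, -0.0062], "turn": 0}]}}

```text
time: 16.35
position: [0.5538, -0.2968, 0.1423]
ee_rot: [0.643, 0.297, 0.639, -0.299]
ft_force: [3.4, -7.2, -0.8]
width: 0.0234
```

Emit:
{"api": "play_rows", "payload": {"targets": [{"translation": [0, -0.0055, -0.0047], "turn": 0}, {"translation": [0, -0.0054, -0.0047], "turn": 0}, {"translation": [0, 0, 0], "turn": 0}, {"translation": [0, 0, 0], "turn": 0}, {"translation": [0, 0, 0], "turn": 0}, {"translation": [0, 0, 0], "turn": 0}]}}

```text
time: 16.95
position: [0.5366, -0.2962, 0.1421]
ee_rot: [0.641, 0.297, 0.641, -0.299]
ft_force: [-3.1, -7.3, 4.4]
width: 0.0233
```

The TCP is back within 1 mm of where it gripped. Releasing and rising.

Emit:
{"api": "play_rows", "payload": {"targets": [{"translation": [0, 0, 0], "turn": 0}, {"translation": [0, 0, 0], "turn": 0}, {"translation": [0, 0, 0], "turn": 0}, {"translation": [0, 0, 0], "turn": 0}, {"translation": [0, 0, 0], "turn": 0}, {"translation": [0, 0, 0], "turn": 0}, {"translation": [0, 0, 0], "turn": 0}, {"translation": [-0.02, 0, 0], "turn": 0}, {"translation": [-0.03, 0, 0], "turn": 0}, {"translation": [-0.04, 0, 0], "turn": 0}, {"translation": [-0.04, 0, 0], "turn": 0}, {"translation": [-0.02, 0, 0], "turn": 0}], "jaw": 70}}

```text
time: 18.15
position: [0.5392, -0.2954, 0.2954]
ee_rot: [0.643, 0.298, 0.64, -0.298]
ft_force: [0.6, 0.6, 0.2]
width: 0.0699
```

Emit:
{"api": "play_rows", "payload": {"targets": [{"translation": [0, -0.036, 0.02], "turn": 0}, {"translation": [0, -0.036, 0.02], "turn": 0}, {"translation": [0, -0.036, 0.02], "turn": 0}, {"translation": [0, -0.036, 0.02], "turn": 0}, {"translation": [0, -0.036, 0.02], "turn": 0}, {"translation": [0, 0, 0], "turn": 0}, {"translation": [0, 0, 0], "turn": 0}]}}

```text
time: 18.85
position: [0.4646, -0.4878, 0.2915]
ee_rot: [0.641, 0.298, 0.641, -0.298]
ft_force: [0.7, 1.0, -0.8]
width: 0.0697
```

```bash
python3 - <<'E'
from h import *
st()
for n in("top","side"):
    im=eyes.get_image(n);c=cloud(im);b,g,r=[im["color"][...,i].astype(int) for i in range(3)];X,Y,Z=np.moveaxis(c,-1,0);red=(r>140)&(g<80)&(b<80)
    for k,m in(("pin",red&(X>.4)&(X<.65)&(Y>-.1)&(Y<.2)&(Z>.19)&(Z<.205)),("grip",red&(X>.45)&(X<.65)&(Y<-.15)&(Y>-.4)&(Z>.15)&(Z<.165))):
        print(n,k,m.sum(),c[m].mean(0).round(4) if m.any() else "")
    cv2.imwrite(f"pics/{n}9.png",im["color"])
t,s=cv2.imread("pics/top9.png"),cv2.imread("pics/side9.png")
cv2.imwrite("pics/fin.png",np.vstack([cv2.resize(t[110:310,200:500],None,fx=1.5,fy=1.5),cv2.resize(s[100:300,180:480],None,fx=1.5,fy=1.5)]))
E
```

```text
t 18.85 p [ 0.4646 -0.4878  0.2915] q [ 0.34  0.62  0.63  1.46 -0.38  1.18  0.16] f [ 0.7  1.  -0.8] w 0.0697
[[-0.     0.765  0.644]
 [ 0.     0.644 -0.765]
 [-1.    -0.    -0.   ]]
top pin 21 [0.5414 0.0203 0.1986]
top grip 37 [ 0.5344 -0.2958  0.1561]
side pin 20 [0.539  0.0209 0.1983]
side grip 18 [ 0.5327 -0.2924  0.1569]
```

View pics/fin.png

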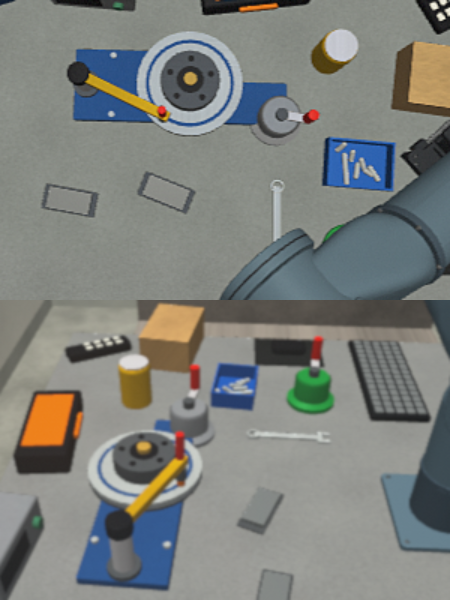

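The last picture shows the probe over the line, the handle back at its starting direction, the bystanders in place and the robot clear. The probe is about 100 mm from the disc axis (window 86–106), and the handle is within 2 mm of its start. Handing in.

```bash
python3 -c "
from plant import bot
print(bot.close_job())"
```

```text
the job is handed in; nothing more can be done
None
```

The probe is over the blue line, the crank has had its two clockwise turns, and the job is handed in; no verdict was reported. I gripped the red pin to swing the yellow arm over the line. Then I gripped the grey gearbox's red handle (not the green look-alike), turned it twice, let go and moved clear. It took about 19 s of the 70 s.

**Last checks:**
- **Probe:** Both cameras put the pin, and so the probe, at about 99–101 mm from the disc axis. That is inside the 86–106 mm window but a few mm outside the 96 mm line centre; I left it there rather than risk a nudge.
- **Crank:** The handle top is within about 3 mm of where it started, roughly 3° or 0.05 rad (0.3 rad allowed). The two turns come from the path the gripper followed, since nothing on the machine counts them.
- **Bystanders:** They look unmoved in the last picture, but I did not measure them.
- **Disagreement:** My first estimate of the crank axis was about 3.5 mm off in x. That put up to 17 N of sideways load (about 21 N in all) on the gripper in the first quarter turn. I corrected it, and the readings after that stayed at about 12 N or less.

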